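# Locate a loose backplate on its jig pins and press it home

### The job

The aluminium backplate has been left lying crooked on the assembly jig: the tall rear pin is already in its slot, but its front end rides on top of the short front pin hidden under it. Without forcing anything, push the plate back until the slot stops it and swing it left or right, feeling for the short pin, until its round hole drops over that pin; then press it down past the two spring plungers until it lies flush on both seat rails. Leave the loose things around it where they are.

Things in the scene. Friction and masses are not known exactly. Their poses are not given: they have to be found in the camera images.
- jig: Assembly jig, fixed: dark steel base 126 (x) x 140 (y) mm, top 30 mm above the bench, from x = -100 to +26. Origin on the bench under the tall rear pin; x points from the front of the jig to the tall pin (roughly away from the robot), y left, z up. The seat, 45 mm above the bench, is two narrow grey cross rails (12 in x, 80 in y): one at x = 0, one at x = -90 on a cross slide.
- tall_pin (a point): Foot of the tall rear locating pin, at seat height (45 mm above the bench), axes as the jig. 10 mm diameter, 21 mm tall, domed tip; it stands in the plate's slot from the start. The cross slide also carries, 6 mm behind the short pin, two orange posts (tops 3 mm above the seat) with spring plungers that bear on the plate's long sides; pressing the plate past both takes 10 to 20 N.
- backplate: Loose plate, 151 (x) x 92 (y) x 8 mm, 0.2 to 0.35 kg, too wide to grasp across. Origin on its underside, where the tall pin's axis comes when located; it reaches from there 26 mm rearwards (+x), 125 mm forwards (-x), 46 mm to each side. Starts turned up to 0.06 rad about the tall pin and tilted, rear on the rear rail, underside on the short pin. Flush it is level, turned up to 0.13 rad with the pin's setting.
- plate_hole (a point): Centre of the plate's round through hole (9.5 mm diameter) at the underside, 90 mm in front of the plate's origin. Riding on the short pin it is about 14 mm above seat height; once dropped over the pin the plate rests on the plungers with the hole still about 7 mm high; flush it is at seat height.
- plate_front (a point): Middle of the plate's front end face, half-way up its 8 mm edge. When flush it is 49 mm above the bench.
- bottle_1: Bystander: red oil bottle with a white nozzle, 25 mm across, 74 mm tall, origin at the centre of its underside.
- press_die_5: Bystander: small turned grey press die, 30 mm across, 18 mm tall, origin at the centre of its underside.
- plate_slot (a point): Point 4 mm above the plate's origin, in the slot for the tall pin (12 mm wide, from x = -4.8 to +17 mm of the plate). The plate starts 8 to 10 mm too far forward. Pushed rearwards along its length it stops when the slot's front end meets the tall pin: then the round hole is at the right distance (within 1 mm); if it has not dropped yet, it needs swinging one way or the other over the short pin.
- seat_front (a point): Middle of the jig's front seat, at seat height, 90 mm in front of the tall pin. The short locating pin (8 mm diameter, 14 mm tall, domed tip) stands on the cross slide, hidden under the plate, up to 10 mm to the left or right of this point: the slide is clamped where the last job left it, its setting is not reported, and the pin has to be found by feel. Axes as the jig's.
There are look-alikes about, which are no part of the job. Of the things shaped like the backplate, the aluminium one is meant.

How it is judged:
By the outcome, as a careful person would: the job done as asked, in the order asked, and still so for the second after the job is handed in, with the robot touching nothing.
It also fails if it takes over 72 s, if anything falls off the work surface, if the arm or the gripper's body presses on something with over 40 N, if the wrist force passes 120 N, or if a joint passes its speed limit or range.

### The arm

A 7-joint arm with a two-finger parallel gripper is mounted at the origin on the work surface; the furniture and walls round the work are solid. World frame = base frame: x ahead of the robot, y to its left, z up, the work surface at z = 0. Lengths are in m, angles in rad, forces in N, time in s.
With the tool pointing down it reaches from about 0.425 to 0.875 m from the base axis. Payload 4.7 kg.
Tool frame: the origin (TCP) lies midway between the tips of the shut fingers; the grasp point (between the pads) lies 19 mm behind it (bot.pinch_z is the distance from the TCP to the grasp point, in m); z points along the fingers, y is the direction in which the jaws open and shut (so a half turn about z gives the same grasp; the last joint's range is limited). The gripper opens to 85 mm and grips with 20 to 120 N. Pads are 22 mm wide; open, the fingers measure 114 mm over their backs; the gripper's body (76 mm by 85 mm) begins 54 mm behind the grasp point. The pads swing forward as they close: fully open they stand 13 mm farther back than shut.
Start: joints at [1.146, 0.321, -0.07, 1.45, 0.023, 1.371, -0.057], TCP at [0.276, -0.588, 0.204] pointing down, gripper open.
Joint ranges: [-2.86, 2.86], [-0.3, 2.09], [-1.38, 1.24], [0.06, 2.45], [-1.56, 4.7], [0.09, 2.05], [-2.69, 2.69]. Speed limits (rad/s): [2.57, 2.57, 3.14, 3.14, 3.14, 3.14, 3.14].

### API

Orientations are given as a rotation vector (axis times angle).
In Python, from cell import bot gives the robot as it stands.
- The arm moves only by the tool arm_command, never from a script. Its argument "steps" is a list of rows, each a list of 7 numbers: the shift along the tool's x, y, z in units of 25 mm (1.0 is 25 mm), then the turn, a rotation vector about the tool's x, y, z in units of 4 degrees (1.0 is 4 degrees), then the closure, from -1 (fully open) to 1 (shut). In form: [[tx, ty, tz, wx, wy, wz, hand], ...]. A call has 1 to 12 rows; each row shifts and turns the commanded pose from where the row before left it, along the tool's axes as they then stand; what a row does not reach is not made up. A row lasts 1/10 s, in which the tool goes at most 50 mm and 8.59 degrees, less where a joint would pass 70% of its speed; a pose out of reach is approached as far as the arm can. A call with a number of a shift or a turn outside -1 to 1 is refused whole. A call with a gripper value outside its range is refused whole. The fingers move at their own pace and stop on an object; the grip force is fixed at half the most. Time passes only in rows, so rows that do not move let the fingers close. It gives the time, the measured TCP pose, the force and the opening at its end, in the units of the state.
- bot.state(): the state, without advancing time (a new reading comes with each control period).
- bot.camera(name): name is "scene" or "top"; returns the picture (384x512x3 uint8, red, green, blue); there is no depth.
- bot.camera_params(name): a dict with "K" (3x3 intrinsics, pixels), "R" (3x3) and "t" (3): a world point X has camera coordinates R X + t. Camera axes: x right, y down, z forward; pixel columns grow to the right and rows downward; lengths in m; the calibration is good to about 2 mm. A picture is of the moment at which its call begins. camera_params takes no time and is no camera call.
- bot.sign_off(): hands the job in, once; it reports no verdict.
Trained networks look in the newest picture that a camera, given by its name, has taken for a name from the list of things; names that differ only in an ending like _2 or _b are one class to them, and where a whole thing is asked for, a point or a joint stands for the part that bears it (a point fixed in the world has none). Each returns a list of dicts, best first, with "conf" (0 to 1); they miss things now and then, are a little off and sometimes report something else, mostly with a low value. They report only what shows in the picture. A call takes as long as a camera call. They do not tell look-alikes from the thing itself.
- bot.look_for(name, camera): "extent" ([centre column, centre row, width, height] in pixels, round what is visible of it).
- bot.spot_point(name, camera): "uv" ([column, row] in pixels: a listed point, or the origin of a listed thing).
The state is a dict: "t": time; "q": joint angles; "joint_vel": joint speeds; "effort": joint torques, N m; "tcp_pos": TCP position; "tcp_rot": TCP orientation; "wrist_force": force on the tool from outside, world axes, zero at the start; "torque": the same for the moment, N m; "finger_gap": finger opening in m.
Only numpy, scipy, OpenCV 4.12 (cv2) and the standard library are available. Lean on these libraries where they do the work, as an engineer would, in place of code of your own. Each camera call takes 0.05 s, during which the arm holds its last target.

## Working session

There is one attempt and no reset: what is moved stays moved. The work goes in short steps, Python scripts to look and compute and a tool call to move; the robot and the scene stay as the last step left them, time stands still between calls to the robot, and variables do not carry over. Pictures are saved under pics/ and viewed, and the job is handed in when it is done.

Besides the shell and the picture viewer there is one more tool, called after "Request:" as name(argument=value, ...), one argument or row to a line, values as JSON. arm_command: Moves the arm, as the interface text tells. Shifts and turns lie within -1 to 1; 1 stands for 25 mm of shift or 4 degrees of turn. Its arguments: {"type":"object","properties":{"steps":{"type":"array"}},"required":["steps"]}

```bash
ls; mkdir -p pics
python3 - <<'E'
from cell import bot
import cv2
s=bot.state();print(s)
for c in("scene","top"):
    im=bot.camera(c);cv2.imwrite(f"pics/{c}0.png",im[:,:,::-1]);print(c,bot.camera_params(c))
    for n in("backplate","jig","bottle_1","press_die_5"):
        print(n,[(d['extent'],round(d['conf'],2)) for d in bot.look_for(n,c)][:3])
    for n in("tall_pin","plate_hole","plate_front","plate_slot","seat_front","backplate","jig"):
        print(n,[(d['uv'],round(d['conf'],2)) for d in bot.spot_point(n,c)][:3])
E
```

```text
pics
{'t': 0.0, 'q': array([ 1.14610602,  0.32183296, -0.07005922,  1.45169534,  0.02258609,
        1.37079244, -0.05688966]), 'joint_vel': array([ 0.00021838, -0.00031024,  0.00096559,  0.00056146,  0.00053336,
        0.00044237,  0.00067242]), 'effort': array([-8.14142113e-04, -4.93570662e+01, -3.82465515e-01, -3.14329612e+01,
        1.32093992e-02,  1.15033519e-02, -2.89448487e-06]), 'tcp_pos': array([ 0.2758373 , -0.58790714,  0.20260667]), 'tcp_rot': array([-3.06445370e+00, -6.83348538e-01,  8.06084205e-04]), 'wrist_force': array([-0.56101499, -0.24547747, -0.01815527]), 'torque': array([ 0.01194937, -0.00648822,  0.06721993]), 'finger_gap': 0.08554097757491433}
scene {'K': array([[382.84728524,   0.        , 250.16668728],
       [  0.        , 382.84728524, 190.15222781],
       [  0.        ,   0.        ,   1.        ]]), 'R': array([[ 0.47358026, -0.8807434 ,  0.00357801],
       [-0.39591072, -0.2165086 , -0.89240054],
       [ 0.78675056,  0.4212067 , -0.45122996]]), 't': array([-0.49352717,  0.21916653,  0.55059021])}
backplate [([233.4, 255.2, 80.4, 31.9], 0.94), ([2
[... 732 characters left out ...]
,  0.01078609],
       [-0.98476719, -0.0265946 , -0.1718322 ],
       [ 0.17205486, -0.00630643, -0.98506718]]), 't': array([-0.29059999,  0.55947847,  0.82305683])}
backplate [([269.4, 273.0, 75.3, 65.3], 0.87), ([209.7, 186.1, 41.5, 70.6], 0.83)]
jig [([214.9, 180.2, 65.1, 58.8], 0.95)]
bottle_1 [([318.5, 158.1, 9.6, 11.1], 0.7)]
press_die_5 [([313.4, 209.2, 12.1, 14.3], 0.49)]
tall_pin [([212.5, 162.2], 0.62)]
plate_hole [([210.3, 205.5], 0.93), ([254.7, 280.7], 0.87)]
plate_front [([236.1, 288.7], 0.73), ([210.7, 216.8], 0.62)]
plate_slot [([287.7, 261.9], 0.71), ([213.9, 161.8], 0.55)]
seat_front []
backplate [([211.7, 163.8], 0.93), ([288.7, 260.4], 0.75)]
jig [([214.4, 164.1], 0.58)]
```

Run:
```python
import cv2
a=cv2.imread("pics/scene0.png")[130:300,150:390];cv2.imwrite("pics/s0c.png",cv2.resize(a,None,fx=3.3,fy=3.3,interpolation=cv2.INTER_CUBIC))
a=cv2.imread("pics/top0.png")[120:310,150:350];cv2.imwrite("pics/t0c.png",cv2.resize(a,None,fx=3.1,fy=3.1,interpolation=cv2.INTER_CUBIC))
```

```text
(no output)
```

View pics/s0c.png

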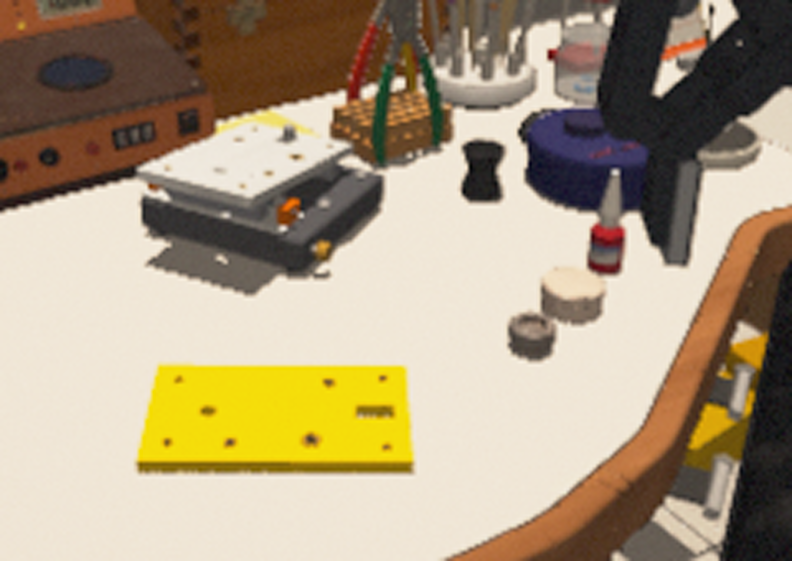

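View pics/t0c.png

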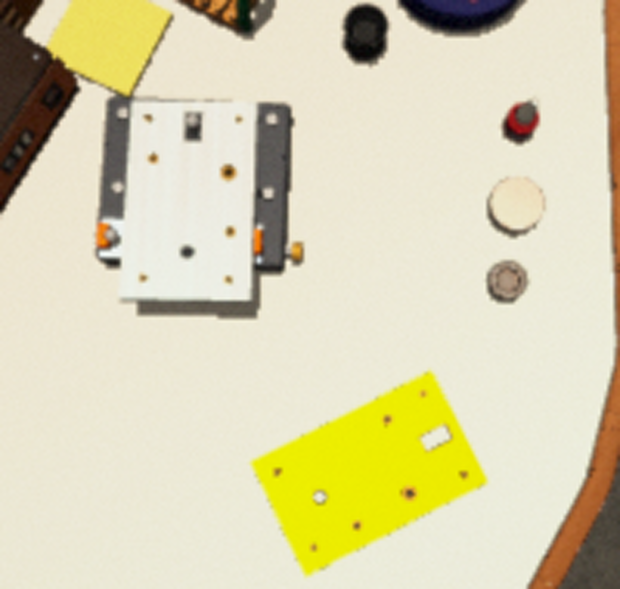

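View pics/top0.png

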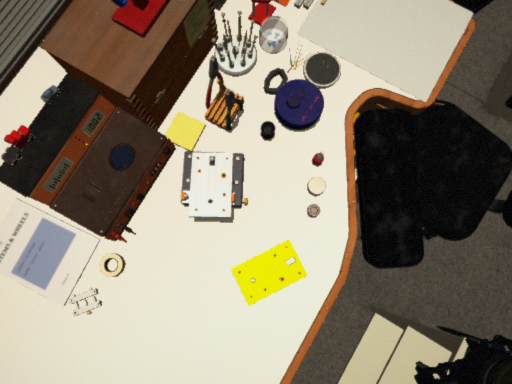

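View pics/scene0.png

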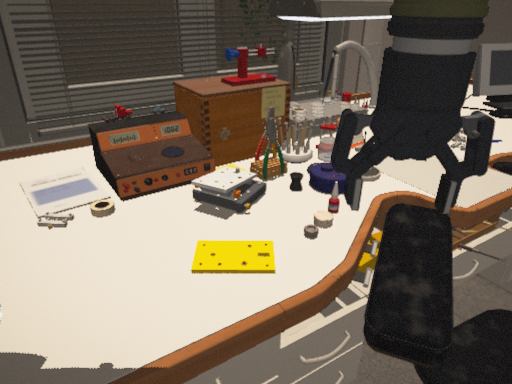

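Run:
```python
import cv2
a=cv2.imread("pics/top0.png")[145:227,172:262];cv2.imwrite("pics/t0d.png",cv2.resize(a,None,fx=7,fy=7,interpolation=cv2.INTER_CUBIC))
a=cv2.imread("pics/scene0.png")[160:222,185:275];cv2.imwrite("pics/s0d.png",cv2.resize(a,None,fx=8,fy=8,interpolation=cv2.INTER_CUBIC))
```

```text
(no output)
```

View pics/t0d.png

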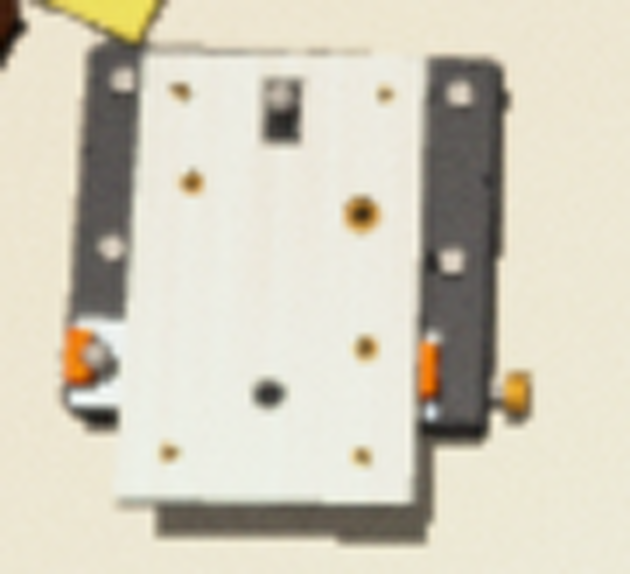

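View pics/s0d.png

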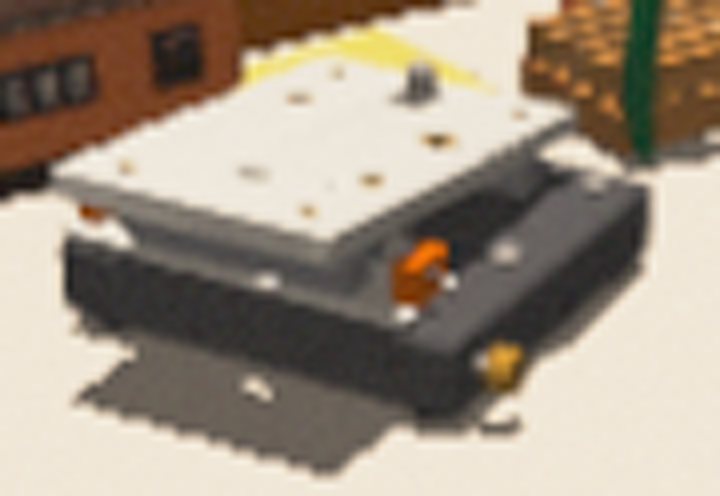

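```bash
cat > h.py <<'E'
from cell import bot
import numpy as np
P={c:bot.camera_params(c) for c in("scene","top")}
def at_z(uv,z,c="top"):
    p=P[c];K,R,t=p['K'],p['R'],p['t']
    d=R.T@np.linalg.solve(K,[uv[0],uv[1],1]);o=-R.T@t
    return o+d*(z-o[2])/d[2]
def proj(X,c):
    p=P[c];x=p['K']@(p['R']@np.asarray(X)+p['t']);return x[:2]/x[2]
def crop(u,v,f=7,u0=172,v0=145): return ((u+.5)/f-.5+u0,(v+.5)/f-.5+v0)
def scrop(u,v): return crop(u,v,8,185,160)
def tri(a,b):  # top uv, scene uv
    A=[];B=[]
    for uv,c in((a,"top"),(b,"scene")):
        p=P[c];o=-p['R'].T@p['t'];d=p['R'].T@np.linalg.solve(p['K'],[*uv,1]);d/=np.linalg.norm(d)
        M=np.eye(3)-np.outer(d,d);A.append(M);B.append(M@o)
    return np.linalg.solve(sum(A),sum(B))
E
python3 - <<'E'
from h import *
np.set_printoptions(precision=4,suppress=True)
for n,p in dict(TL=(90,45),TR=(502,60),BR=(488,438),BL=(65,415)).items(): print(n,at_z(crop(*p),.03))
print('pin tip',at_z(crop(282,93),.066), tri(crop(282,93),scrop(420,70)))
for n,t,s in(('hole',(268,393),(252,172)),('frontL',(118,503),(55,170)),('frontR',(413,503),(330,240)),('rearR',(430,58),(575,115)),('screwFR',(362,456),(308,210))): print(n,tri(crop(*t),scrop(*s)))
for n,p in dict(postLo=(65,357),postRo=(440,370)).items(): print(n,at_z(crop(*p),.048))
for n,p in dict(l=(128,200),fl=(118,503),fr=(413,503),rl=(143,55),rr=(428,58)).items(): print(n,at_z(crop(*p),.06 if n[0]!='f' else .072))
E
```

```text
TL [ 0.6689 -0.1067  0.03  ]
TR [ 0.6676 -0.2446  0.03  ]
BR [ 0.5398 -0.2439  0.03  ]
BL [ 0.5437 -0.1056  0.03  ]
pin tip [ 0.6444 -0.1756  0.066 ] [ 0.6454 -0.1755  0.0629]
hole [ 0.5471 -0.1765  0.069 ]
frontL [ 0.5111 -0.1331  0.0747]
frontR [ 0.5132 -0.2234  0.0735]
rearR [ 0.6617 -0.2219  0.0512]
screwFR [ 0.5277 -0.2072  0.0724]
postLo [ 0.5599 -0.1079  0.048 ]
postRo [ 0.5589 -0.2284  0.048 ]
l [ 0.6093 -0.1273  0.06  ]
fl [ 0.5105 -0.1314  0.072 ]
fr [ 0.5129 -0.2226  0.072 ]
rl [ 0.6574 -0.1295  0.06  ]
rr [ 0.659  -0.2215  0.06  ]
```

Request:
arm_command(
  steps=[
    [0, 0, 0, 0, 0, 0.9, 1],
    [0, 0, 0, 0, 0, 0.9, 1],
    [0, 0, 0, 0, 0, 0.9, 1],
    [0, 0, 0, 0, 0, 0.9, 1],
    [0, 0, 0, 0, 0, 0.9, 1],
    [0, 0, 0, 0, 0, 0.9, 1],
    [0, 0, 0, 0, 0, 0.9, 1],
    [0, -1, 0, 0, 0, 0, 1],
  ],
)

```text
t: 2.0
tcp_pos: [0.2748, -0.5654, 0.203]
tcp_rot: [3.14, -0.008, -0.002]
wrist_force: [0.8, 0.2, 0.1]
finger_gap: 0.0001
```

Request:
arm_command(
  steps=[
    [0.66, -1, 0, 0, 0, 0, 1],
    [0.66, -1, 0, 0, 0, 0, 1],
    [0.66, -1, 0, 0, 0, 0, 1],
    [0.66, -1, 0, 0, 0, 0, 1],
    [0.66, -1, 0, 0, 0, 0, 1],
    [0.66, -1, 0, 0, 0, 0, 1],
    [0.66, -1, 0, 0, 0, 0, 1],
    [0.66, -1, 0, 0, 0, 0, 1],
    [0.66, -1, 0, 0, 0, 0, 1],
    [0.66, -1, 0, 0, 0, 0, 1],
    [0.66, -1, 0, 0, 0, 0, 1],
    [0.66, -1, 0, 0, 0, 0, 1],
  ],
)

```text
t: 3.2
tcp_pos: [0.4751, -0.2626, 0.2039]
tcp_rot: [3.141, -0.002, 0.001]
wrist_force: [-0.3, 0.4, 0.4]
finger_gap: 0.0
```

Request:
arm_command(
  steps=[
    [0, -1, 0.5, 0, 0, 0, 1],
    [0, -1, 1, 0, 0, 0, 1],
    [0, -1, 1, 0, 0, 0, 1],
    [0, 0, 1, 0, 0, 0, 1],
    [0, 0, 1, 0, 0, 0, 1],
    [0, 0, 0.4, 0, 0, 0, 1],
    [0, 0, 0, 0, 0, 0, 1],
  ],
)

```text
t: 3.9
tcp_pos: [0.4735, -0.1884, 0.08]
tcp_rot: [-3.14, 0.002, 0.004]
wrist_force: [-0.6, -0.1, 0.2]
finger_gap: 0.0
```

Run:
```python
from h import *
import cv2
for c,b in(("top",(130,240,160,280)),("scene",(140,250,160,290))):
    im=bot.camera(c)[:,:,::-1];cv2.imwrite(f"pics/{c}1.png",cv2.resize(im[b[0]:b[1],b[2]:b[3]],None,fx=5,fy=5,interpolation=cv2.INTER_CUBIC))
s=bot.state();print(s['t'],s['tcp_pos'],s['tcp_rot'],s['wrist_force'])
```

```text
4.0 [ 0.47520956 -0.18908725  0.0821526 ] [ 3.14107815e+00 -2.26529452e-03  1.90449351e-03] [-0.00572795 -0.63195663  0.4236045 ]
```

View pics/top1.png

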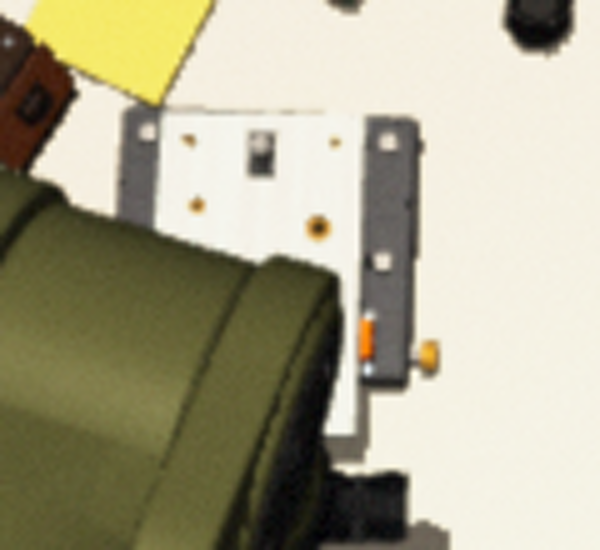

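View pics/scene1.png

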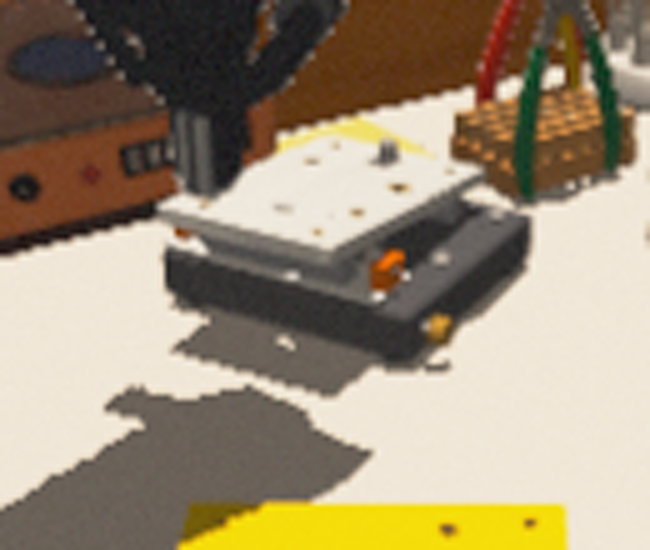

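Run:
```python
from h import *
for c in P: print(c,-P[c]['R'].T@P[c]['t'])
u=proj([.475,-.189,.081],'scene');print(u,(u-[160,140])*5)
u=proj([.475,-.189,.081],'top');print(u,(u-[160,130])*5)
```

```text
scene [-0.11268206 -0.61913165  0.44579297]
top [ 0.41664319 -0.27042177  0.91003713]
[201.92759447 190.03124129] [209.63797235 250.15620645]
[213.90486339 233.25522049] [269.52431694 516.27610244]
```

Run:
```python
from h import *
import cv2
print(proj([.276,-.588,.2026],'scene'))
im=bot.camera("scene")[:,:,::-1].copy()
s=bot.state();p=s['tcp_pos'];u=proj(p,'scene');print(p,u)
cv2.imwrite("pics/s2.png",cv2.resize(im[100:260,140:300],None,fx=3.7,fy=3.7,interpolation=cv2.INTER_NEAREST))
cv2.imwrite("pics/s2f.png",im)
```

```text
[389.30548897 240.52799896]
[ 0.47556754 -0.18922752  0.08256866] [202.1312853  189.28457179]
```

View pics/s2.png

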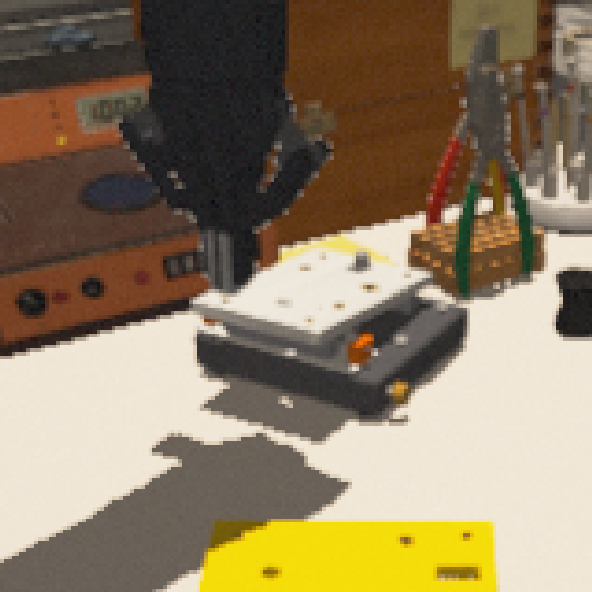

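View pics/s2f.png

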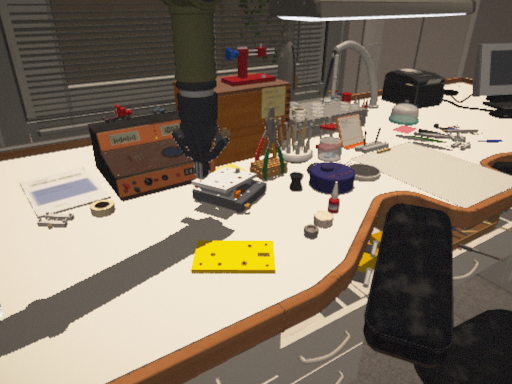

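Run:
```python
import cv2,numpy as np
a=cv2.imread("pics/scene0.png");b=cv2.imread("pics/s2f.png")
A=a[155:215,180:240];B=b[155:215,180:240]
D=np.clip(cv2.absdiff(A,B).astype(int)*3,0,255).astype(np.uint8)
cv2.imwrite("pics/d.png",cv2.resize(np.hstack([A,B]),None,fx=6.6,fy=6.6,interpolation=cv2.INTER_NEAREST))
cv2.imwrite("pics/dd.png",cv2.resize(D,None,fx=6.6,fy=6.6,interpolation=cv2.INTER_NEAREST))
```

```text
(no output)
```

View pics/d.png

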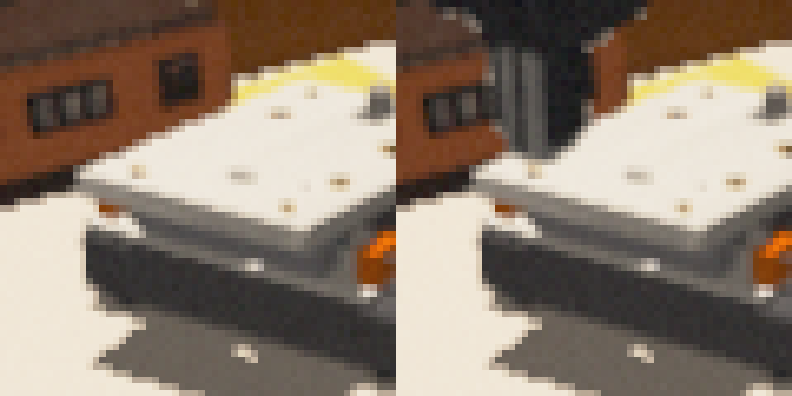

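View pics/dd.png

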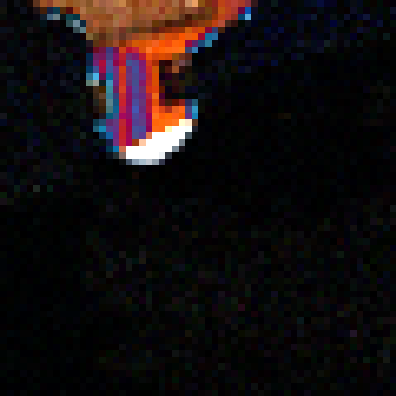

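Request:
arm_command(
  steps=[
    [0, -0.4, 0.6, 0, 0, 0, 1],
    [0, 0, 0.5, 0, 0, 0, 1],
    [0, 0, 0, 0, 0, 0, 1],
  ],
)

```text
t: 4.35
tcp_pos: [0.4736, -0.1785, 0.0527]
tcp_rot: [-3.141, 0.001, 0.003]
wrist_force: [-0.3, -0.6, -0.5]
finger_gap: 0.0003
```

```bash
cat > snap.py <<'E'
import sys,cv2,numpy as np
from h import *
n=sys.argv[1]
im=bot.camera("scene")[:,:,::-1].copy();cv2.imwrite(f"pics/{n}_f.png",im)
a=cv2.imread("pics/scene0.png")
cv2.imwrite(f"pics/{n}.png",cv2.resize(np.hstack([a[155:215,180:260],im[155:215,180:260]]),None,fx=5,fy=5,interpolation=cv2.INTER_NEAREST))
s=bot.state();print(s['t'],s['tcp_pos'],s['tcp_rot'],s['wrist_force']);print(proj(s['tcp_pos'],'scene'))
E
python3 snap.py s3
```

```text
4.4 [ 0.47414239 -0.17893395  0.05345737] [-3.14153154e+00  1.70450271e-03  1.52410463e-03] [-0.05970033 -0.65986198 -0.51816069]
[198.51079307 200.5969962 ]
```

View pics/s3.png

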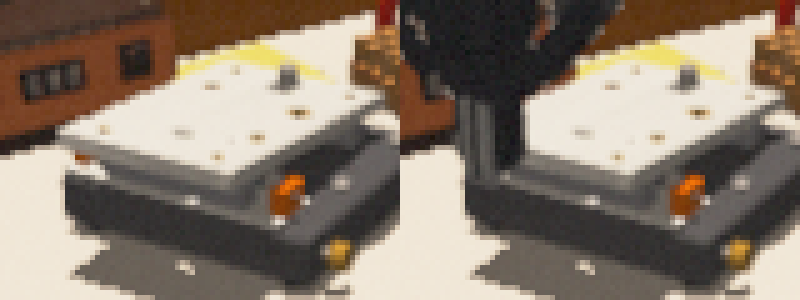

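Request:
arm_command(
  steps=[
    [0.4, 0, 0.7, 0, 0, 0, 1],
    [0.4, 0, 0, 0, 0, 0, 1],
    [0, 0, 0, 0, 0, 0, 1],
  ],
)

```text
t: 4.7
tcp_pos: [0.4962, -0.1788, 0.0369]
tcp_rot: [-3.141, 0.001, -0.002]
wrist_force: [-0.9, 0.4, -0.9]
finger_gap: 0.0001
```

```bash
python3 snap.py s4
```

```text
4.75 [ 0.49561504 -0.17887114  0.03701874] [ 3.14146918e+00 -1.09806138e-03  1.62099318e-03] [ 0.11986673 -0.72307592  0.52578969]
[204.52947459 203.07465712]
```

View pics/s4.png

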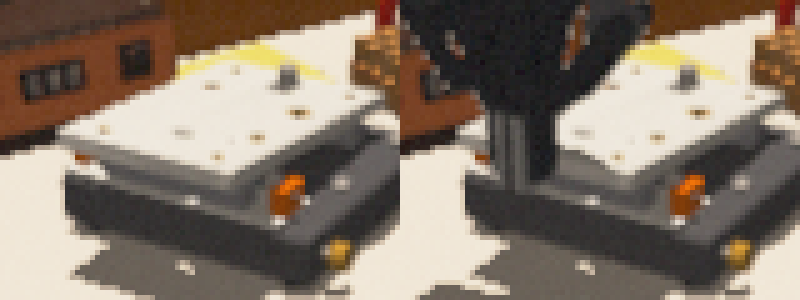

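Request:
arm_command(
  steps=[
    [0.15, 0, 0, 0, 0, 0, 1],
    [0.15, 0, 0, 0, 0, 0, 1],
    [0, 0, 0, 0, 0, 0, 1],
  ],
)

```text
t: 5.05
tcp_pos: [0.5027, -0.1788, 0.0367]
tcp_rot: [3.141, -0.001, 0.001]
wrist_force: [0.0, 0.2, 0.3]
finger_gap: -0.0
```

Request:
arm_command(
  steps=[
    [0.12, 0, 0, 0, 0, 0, 1],
    [0, 0, 0, 0, 0, 0, 1],
  ],
)

```text
t: 5.25
tcp_pos: [0.5053, -0.1787, 0.0363]
tcp_rot: [3.141, -0.002, 0.0]
wrist_force: [0.0, -1.2, 0.1]
finger_gap: 0.0003
```

Request:
arm_command(
  steps=[
    [0.1, 0, 0, 0, 0, 0, 1],
    [0, 0, 0, 0, 0, 0, 1],
  ],
)

```text
t: 5.45
tcp_pos: [0.5078, -0.1786, 0.0362]
tcp_rot: [3.142, -0.001, 0.0]
wrist_force: [0.2, -0.2, -1.1]
finger_gap: -0.0001
```

```bash
python3 snap.py s5
```

```text
5.5 [ 0.50783014 -0.17867604  0.03624762] [ 3.14152149e+00 -1.42587723e-03  6.30813775e-04] [ 0.25612874 -0.31555853 -0.02684471]
[207.5650555  201.05494334]
```

View pics/s5.png

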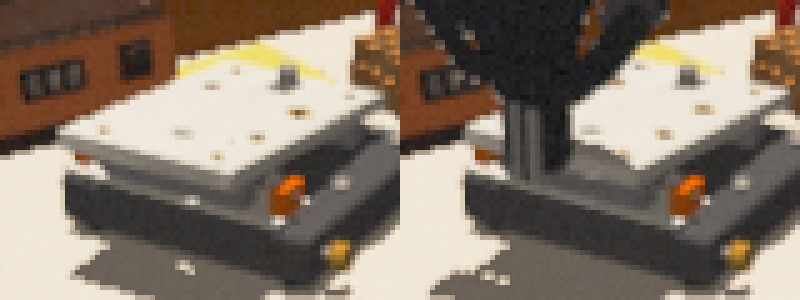

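Request:
arm_command(
  steps=[
    [0.06, 0, 0, 0, 0, 0, 1],
    [0, 0, 0, 0, 0, 0, 1],
  ],
)

```text
t: 5.7
tcp_pos: [0.5091, -0.1787, 0.0362]
tcp_rot: [3.142, -0.002, -0.0]
wrist_force: [-0.6, 1.1, 0.1]
finger_gap: -0.0004
```

Request:
arm_command(
  steps=[
    [0.06, 0, 0, 0, 0, 0, 1],
    [0, 0, 0, 0, 0, 0, 1],
  ],
)

```text
t: 5.9
tcp_pos: [0.5102, -0.1787, 0.036]
tcp_rot: [-3.142, 0.002, 0.001]
wrist_force: [-2.2, -0.1, -0.6]
finger_gap: -0.0005
```

Request:
arm_command(
  steps=[
    [0.05, 0, 0, 0, 0, 0, 1],
    [0, 0, 0, 0, 0, 0, 1],
  ],
)

```text
t: 6.1
tcp_pos: [0.5104, -0.1787, 0.0358]
tcp_rot: [-3.141, 0.002, 0.005]
wrist_force: [-5.2, 0.1, 1.6]
finger_gap: 0.0
```

```bash
python3 snap.py s6
```

```text
6.15 [ 0.51041357 -0.17874995  0.03575325] [-3.14135864e+00  2.07635900e-03  4.39120542e-03] [-5.13480608 -0.25242633  1.01814635]
[208.24750737 200.77517746]
```

View pics/s6.png

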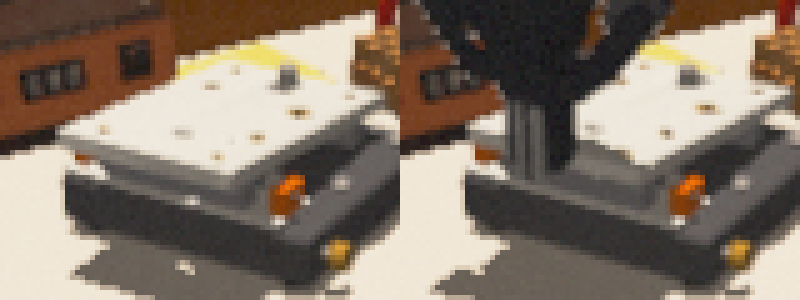

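Request:
arm_command(
  steps=[
    [-0.5, 0, 0, 0, 0, 0, 1],
    [-0.3, 0.5, 0, 0, 0, 0, 1],
    [0, 1, 0, 0, 0, 0, 1],
    [0, 1, 0, 0, 0, 0, 1],
    [0, 0.45, 0, 0, 0, 0, 1],
    [0.5, 0, 0, 0, 0, 0, 1],
    [0.9, 0, 0, 0, 0, 0, 1],
    [0, 0, 0, 0, 0, 0, 1],
  ],
)

```text
t: 6.95
tcp_pos: [0.531, -0.2497, 0.0368]
tcp_rot: [-3.14, -0.004, -0.007]
wrist_force: [0.1, 0.1, 0.3]
finger_gap: 0.0
```

```bash
python3 snap.py s7
python3 - <<'E'
from h import *
import cv2
im=bot.camera("top")[:,:,::-1];cv2.imwrite("pics/t7.png",cv2.resize(im[145:245,172:272],None,fx=6,fy=6,interpolation=cv2.INTER_CUBIC))
E
```

```text
7.0 [ 0.52925805 -0.24985489  0.03636261] [-3.14027521e+00 -3.91027942e-03 -3.12747285e-03] [0.063722   0.21582059 0.5922958 ]
[239.88923755 204.31571355]
```

View pics/s7.png

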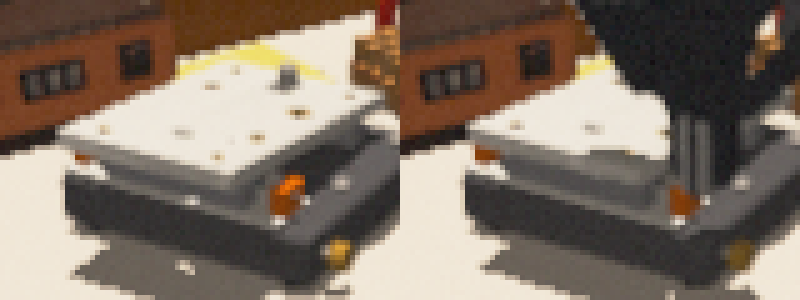

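View pics/t7.png

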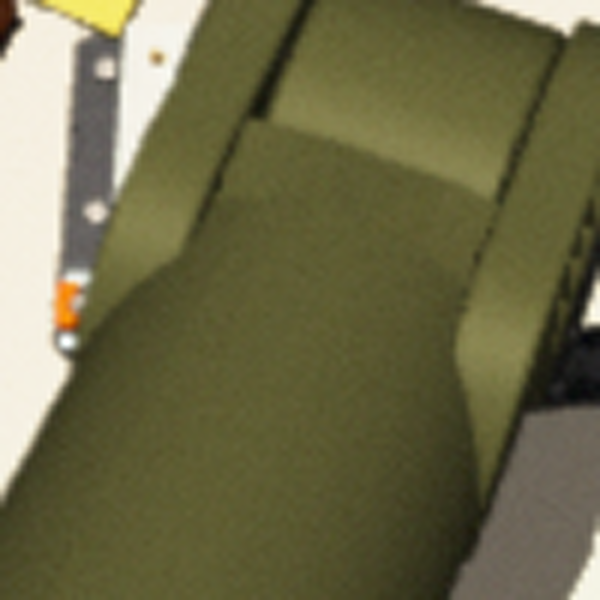

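Request:
arm_command(
  steps=[
    [0, -0.2, 0, 0, 0, 0, 1],
    [0, -0.15, 0, 0, 0, 0, 1],
    [0, 0, 0, 0, 0, 0, 1],
  ],
)

```text
t: 7.35
tcp_pos: [0.5265, -0.2424, 0.0362]
tcp_rot: [-3.141, -0.0, 0.0]
wrist_force: [-0.1, -0.2, 0.4]
finger_gap: -0.0
```

Request:
arm_command(
  steps=[
    [0, -0.08, 0, 0, 0, 0, 1],
    [0, 0, 0, 0, 0, 0, 1],
  ],
)

```text
t: 7.55
tcp_pos: [0.5267, -0.2415, 0.0363]
tcp_rot: [3.141, -0.001, 0.0]
wrist_force: [1.0, 0.3, -0.6]
finger_gap: 0.0
```

Request:
arm_command(
  steps=[
    [0, -0.08, 0, 0, 0, 0, 1],
    [0, 0, 0, 0, 0, 0, 1],
  ],
)

```text
t: 7.75
tcp_pos: [0.5267, -0.2395, 0.0362]
tcp_rot: [-3.142, 0.001, -0.0]
wrist_force: [0.6, 0.1, -0.1]
finger_gap: -0.0003
```

Request:
arm_command(
  steps=[
    [0, -0.08, 0, 0, 0, 0, 1],
    [0, 0, 0, 0, 0, 0, 1],
  ],
)

```text
t: 7.95
tcp_pos: [0.5268, -0.2374, 0.0362]
tcp_rot: [-3.141, 0.001, 0.0]
wrist_force: [-0.2, -0.4, 1.1]
finger_gap: 0.0002
```

```bash
python3 snap.py s8
```

```text
8.0 [ 0.52674176 -0.23757863  0.03618021] [ 3.14157329e+00 -1.26343641e-03 -8.92095111e-05] [ 0.32849192 -0.79239327  1.57212222]
[234.51306796 203.5848478 ]
```

View pics/s8.png

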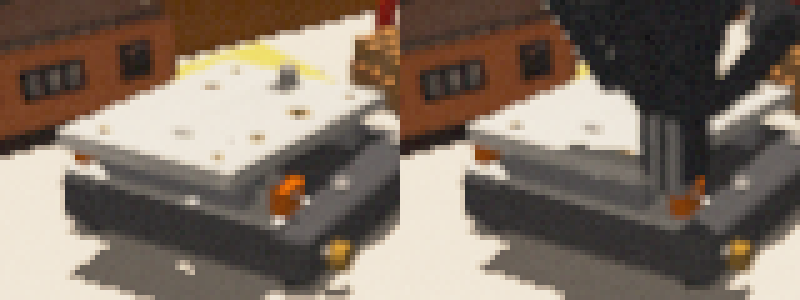

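Request:
arm_command(
  steps=[
    [0, -0.08, 0, 0, 0, 0, 1],
    [0, 0, 0, 0, 0, 0, 1],
  ],
)

```text
t: 8.2
tcp_pos: [0.5268, -0.2354, 0.0362]
tcp_rot: [-3.141, 0.001, 0.0]
wrist_force: [-0.7, 0.1, 0.6]
finger_gap: -0.0003
```

Request:
arm_command(
  steps=[
    [0, -0.08, 0, 0, 0, 0, 1],
    [0, 0, 0, 0, 0, 0, 1],
  ],
)

```text
t: 8.4
tcp_pos: [0.5267, -0.2335, 0.0362]
tcp_rot: [3.142, -0.001, -0.0]
wrist_force: [0.3, -1.0, -0.3]
finger_gap: 0.0001
```

Request:
arm_command(
  steps=[
    [0, -0.06, 0, 0, 0, 0, 1],
    [0, 0, 0, 0, 0, 0, 1],
  ],
)

```text
t: 8.6
tcp_pos: [0.5265, -0.2323, 0.0362]
tcp_rot: [3.141, -0.002, -0.001]
wrist_force: [-0.4, -1.4, 0.3]
finger_gap: 0.0
```

```bash
python3 snap.py s9
```

```text
8.65 [ 0.52663838 -0.23230576  0.03621059] [ 3.14136553e+00 -1.66036106e-03 -2.50277101e-04] [-0.94571057 -0.56174474  0.72965545]
[232.44028959 203.043746  ]
```

View pics/s9.png

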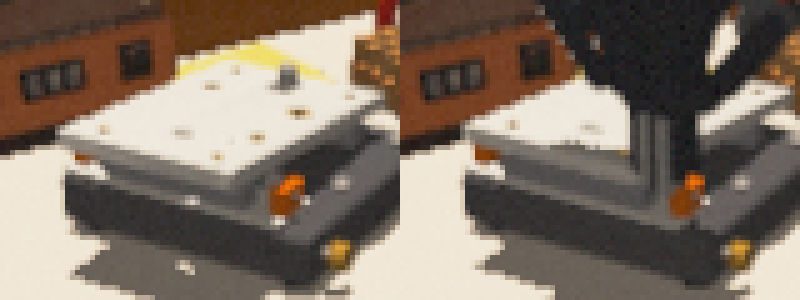

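Request:
arm_command(
  steps=[
    [0, -0.06, 0, 0, 0, 0, 1],
    [0, 0, 0, 0, 0, 0, 1],
  ],
)

```text
t: 8.85
tcp_pos: [0.5265, -0.2308, 0.0362]
tcp_rot: [3.141, -0.002, -0.001]
wrist_force: [0.1, -0.8, 0.8]
finger_gap: -0.0001
```

Request:
arm_command(
  steps=[
    [0, -0.06, 0, 0, 0, 0, 1],
    [0, 0, 0, 0, 0, 0, 1],
  ],
)

```text
t: 9.05
tcp_pos: [0.5268, -0.2289, 0.0362]
tcp_rot: [-3.141, 0.001, 0.0]
wrist_force: [-0.1, -0.5, 0.6]
finger_gap: -0.0005
```

Request:
arm_command(
  steps=[
    [0, -0.06, 0, 0, 0, 0, 1],
    [0, 0, 0, 0, 0, 0, 1],
  ],
)

```text
t: 9.25
tcp_pos: [0.5271, -0.227, 0.0362]
tcp_rot: [-3.141, 0.001, -0.001]
wrist_force: [0.0, -1.0, 0.0]
finger_gap: 0.0003
```

```bash
python3 snap.py s10
```

```text
9.3 [ 0.52712021 -0.2270254   0.036227  ] [-3.14106918e+00  7.04358737e-04 -8.00513278e-04] [-0.0392695   0.02288971 -0.12113104]
[230.51010344 202.39945979]
```

View pics/s10.png

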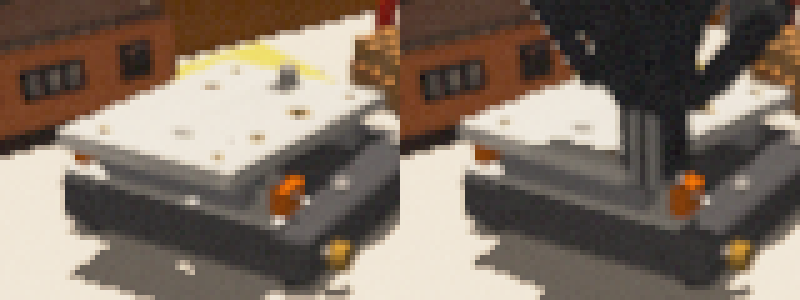

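Request:
arm_command(
  steps=[
    [0, -0.04, 0, 0, 0, 0, 1],
    [0, 0, 0, 0, 0, 0, 1],
  ],
)

```text
t: 9.5
tcp_pos: [0.5269, -0.2263, 0.0362]
tcp_rot: [-3.141, 0.001, -0.0]
wrist_force: [0.5, 0.0, -0.2]
finger_gap: 0.0004
```

Request:
arm_command(
  steps=[
    [0, -0.04, 0, 0, 0, 0, 1],
    [0, 0, 0, 0, 0, 0, 1],
  ],
)

```text
t: 9.7
tcp_pos: [0.5268, -0.2254, 0.0362]
tcp_rot: [-3.142, 0.001, -0.0]
wrist_force: [-0.1, -0.4, -0.9]
finger_gap: -0.0
```

Request:
arm_command(
  steps=[
    [0, -0.04, 0, 0, 0, 0, 1],
    [0, 0, 0, 0, 0, 0, 1],
  ],
)

```text
t: 9.9
tcp_pos: [0.5268, -0.2245, 0.0362]
tcp_rot: [-3.142, 0.001, 0.0]
wrist_force: [-0.8, 0.4, 0.2]
finger_gap: 0.0002
```

```bash
python3 snap.py s11
```

```text
9.95 [ 0.52679038 -0.2245954   0.03623079] [ 3.14155078e+00 -1.30207135e-03  7.70593757e-05] [ 0.17339265 -0.08713936 -0.80468707]
[229.49828968 202.20971485]
```

View pics/s11.png

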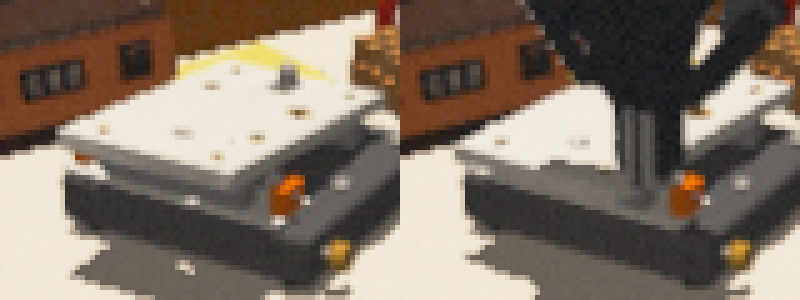

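Request:
arm_command(
  steps=[
    [0, 0.3, 0, 0, 0, 0, 1],
    [0, 0.3, 0, 0, 0, 0, 1],
    [0, 0, -1, 0, 0, 0, 1],
    [0, 1, -1, 0, 0, 0, 1],
    [0, 1, -1, 0, 0, 0, 1],
    [0, 1, 0, 0, 0, 0, 1],
    [0, 1, 0, 0, 0, 0, 1],
    [0, 1, 0, 0, 0, 0, 1],
    [0, 0, 0, 0, 0, 0, 1],
  ],
)

```text
t: 10.85
tcp_pos: [0.5244, -0.3708, 0.1109]
tcp_rot: [3.139, -0.013, -0.001]
wrist_force: [-1.2, 0.1, 0.3]
finger_gap: 0.0001
```

```bash
python3 snap.py s12
python3 - <<'E'
from h import *
import cv2
im=bot.camera("top")[:,:,::-1];cv2.imwrite("pics/t12.png",cv2.resize(im[145:227,172:262],None,fx=7,fy=7,interpolation=cv2.INTER_CUBIC))
E
```

```text
10.9 [ 0.52521829 -0.36784955  0.11081258] [ 3.14081867e+00 -8.73533778e-03 -1.24955742e-03] [ 1.53064879 -0.00683961  0.19901748]
[290.3165847  186.10631025]
```

View pics/s12.png

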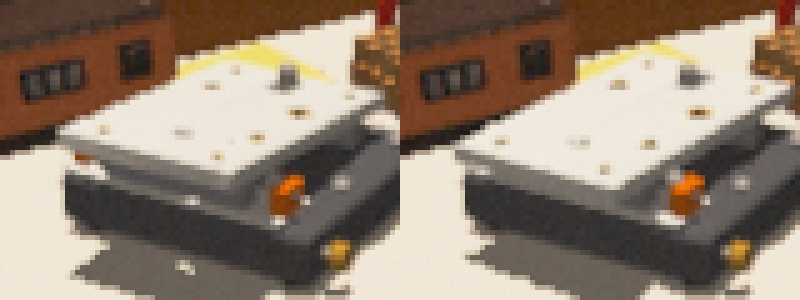

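View pics/t12.png

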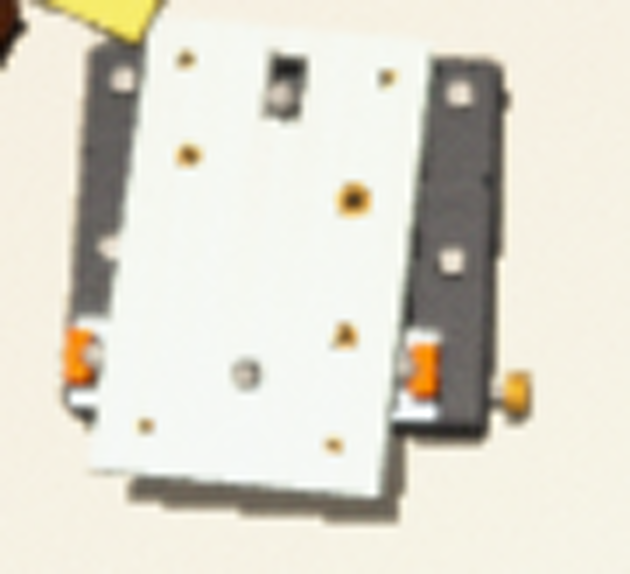

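Run:
```python
from h import *
a=at_z(crop(246,374),.059);b=at_z(crop(282,100),.066);print(a,b,a+(b-a)*np.array([[.22],[.25]]))
```

```text
[ 0.55412619 -0.1675044   0.059     ] [ 0.64210275 -0.17569942  0.066     ] [[ 0.57348104 -0.16930731  0.06054   ]
 [ 0.57612033 -0.16955316  0.06075   ]]
```

Request:
arm_command(
  steps=[
    [0.25, -1, 0, 0, 0, 0, 1],
    [0.25, -1, 0, 0, 0, 0, 1],
    [0.25, -1, 0, 0, 0, 0, 1],
    [0.25, -1, 0, 0, 0, 0, 1],
    [0.25, -1, 0, 0, 0, 0, 1],
    [0.25, -1, 0, 0, 0, 0, 1],
    [0.25, -1, 0, 0, 0, 0, 1],
    [0.25, -0.95, 0, 0, 0, 0, 1],
    [0, 0, 0.8, 0, 0, 0, 1],
    [0, 0, 0.6, 0, 0, 0, 1],
    [0, 0, 0, 0, 0, 0, 1],
  ],
)

```text
t: 12.05
tcp_pos: [0.5744, -0.1653, 0.0734]
tcp_rot: [-3.14, 0.001, 0.008]
wrist_force: [-0.5, 0.6, -1.1]
finger_gap: 0.0003
```

```bash
python3 snap.py s13
```

```text
12.1 [ 0.57531161 -0.16600251  0.07477471] [-3.14095505e+00  2.07350471e-03  5.03090042e-03] [-0.27487076 -0.72495115  0.32383886]
[218.4181447  173.38648609]
```

View pics/s13.png

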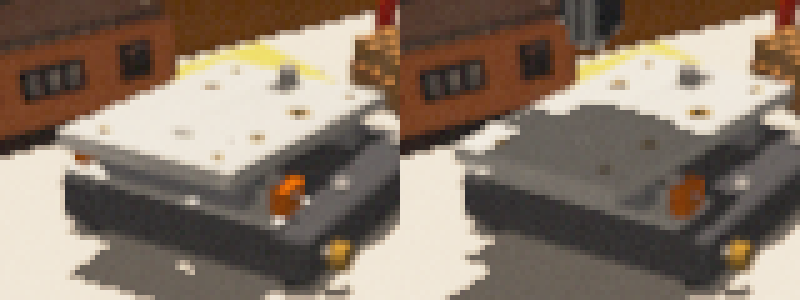

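Request:
arm_command(
  steps=[
    [0, 0.14, 0.3, 0, 0, 0, 1],
    [0, 0, 0.3, 0, 0, 0, 1],
    [0, 0, 0, 0, 0, 0, 1],
  ],
)

```text
t: 12.4
tcp_pos: [0.5759, -0.17, 0.0601]
tcp_rot: [-3.141, 0.003, 0.003]
wrist_force: [-0.2, 0.6, -0.1]
finger_gap: 0.0002
```

Request:
arm_command(
  steps=[
    [0, 0, 0.2, 0, 0, 0, 1],
    [0, 0, 0.15, 0, 0, 0, 1],
    [0, 0, 0, 0, 0, 0, 1],
  ],
)

```text
t: 12.7
tcp_pos: [0.5764, -0.1693, 0.0518]
tcp_rot: [-3.141, 0.002, 0.002]
wrist_force: [-0.1, 0.4, 0.2]
finger_gap: -0.0
```

Request:
arm_command(
  steps=[
    [0, 0, 0.15, 0, 0, 0, 1],
    [0, 0, 0, 0, 0, 0, 1],
  ],
)

```text
t: 12.9
tcp_pos: [0.5765, -0.1694, 0.0483]
tcp_rot: [-3.141, 0.002, 0.001]
wrist_force: [0.3, 0.2, -0.1]
finger_gap: -0.0001
```

Request:
arm_command(
  steps=[
    [0, 0, 0.15, 0, 0, 0, 1],
    [0, 0, 0, 0, 0, 0, 1],
  ],
)

```text
t: 13.1
tcp_pos: [0.5765, -0.1694, 0.0444]
tcp_rot: [-3.141, 0.001, 0.001]
wrist_force: [0.5, 0.6, -1.0]
finger_gap: 0.0
```

Request:
arm_command(
  steps=[
    [0, 0, 0.1, 0, 0, 0, 1],
    [0, 0, 0, 0, 0, 0, 1],
  ],
)

```text
t: 13.3
tcp_pos: [0.5766, -0.1695, 0.0422]
tcp_rot: [-3.142, 0.002, 0.001]
wrist_force: [-0.5, -0.3, 0.6]
finger_gap: 0.0
```

Request:
arm_command(
  steps=[
    [0, 0, 0.1, 0, 0, 0, 1],
    [0, 0, 0, 0, 0, 0, 1],
  ],
)

```text
t: 13.5
tcp_pos: [0.5766, -0.1695, 0.0396]
tcp_rot: [-3.142, 0.002, 0.001]
wrist_force: [0.1, 0.7, 0.4]
finger_gap: -0.0002
```

```bash
python3 snap.py s14
```

```text
13.55 [ 0.57665567 -0.16948831  0.03975759] [-3.14158717e+00  1.55127741e-03  5.61984784e-04] [-0.05579946 -0.27992575 -0.04810888]
[220.45073635 186.83751004]
```

View pics/s14.png

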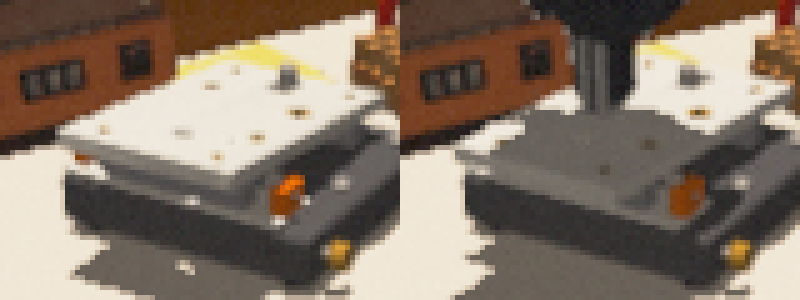

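Request:
arm_command(
  steps=[
    [0, 0, 0.08, 0, 0, 0, 1],
    [0, 0, 0, 0, 0, 0, 1],
  ],
)

```text
t: 13.75
tcp_pos: [0.5766, -0.1695, 0.0377]
tcp_rot: [3.142, -0.002, -0.001]
wrist_force: [-0.1, -0.1, 0.1]
finger_gap: -0.0001
```

Request:
arm_command(
  steps=[
    [0, 0, 0.08, 0, 0, 0, 1],
    [0, 0, 0, 0, 0, 0, 1],
  ],
)

```text
t: 13.95
tcp_pos: [0.5766, -0.1695, 0.0357]
tcp_rot: [-3.142, 0.002, 0.001]
wrist_force: [-0.2, -0.7, -0.0]
finger_gap: 0.0003
```

Request:
arm_command(
  steps=[
    [0, 0, 0.08, 0, 0, 0, 1],
    [0, 0, 0, 0, 0, 0, 1],
  ],
)

```text
t: 14.15
tcp_pos: [0.5766, -0.1695, 0.0336]
tcp_rot: [-3.142, 0.002, 0.001]
wrist_force: [-0.2, 0.2, 0.3]
finger_gap: 0.0
```

Request:
arm_command(
  steps=[
    [0, 0, 0.06, 0, 0, 0, 1],
    [0, 0, 0, 0, 0, 0, 1],
  ],
)

```text
t: 14.35
tcp_pos: [0.5767, -0.1695, 0.0322]
tcp_rot: [3.142, -0.001, -0.001]
wrist_force: [0.3, -0.1, 0.3]
finger_gap: -0.0003
```

Request:
arm_command(
  steps=[
    [0, 0, 0.06, 0, 0, 0, 1],
    [0, 0, 0, 0, 0, 0, 1],
  ],
)

```text
t: 14.55
tcp_pos: [0.5767, -0.1695, 0.0307]
tcp_rot: [3.142, -0.002, -0.0]
wrist_force: [-0.3, -0.4, 0.6]
finger_gap: 0.0002
```

```bash
python3 snap.py s15
```

```text
14.6 [ 0.57674578 -0.16947606  0.03085625] [ 3.14156882e+00 -1.48966841e-03 -2.59442268e-04] [-0.38817027 -0.25950379 -0.24425374]
[220.58307846 190.14538537]
```

View pics/s15.png

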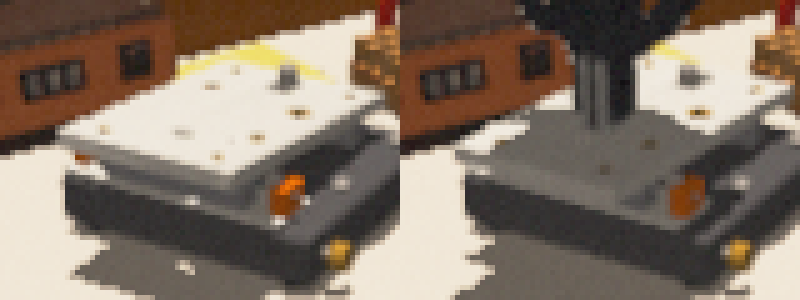

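Request:
arm_command(
  steps=[
    [0, 0, 0.06, 0, 0, 0, 1],
    [0, 0, 0, 0, 0, 0, 1],
  ],
)

```text
t: 14.8
tcp_pos: [0.577, -0.1696, 0.0298]
tcp_rot: [3.141, -0.002, 0.001]
wrist_force: [-1.5, -0.8, 2.2]
finger_gap: -0.0002
```

Request:
arm_command(
  steps=[
    [0, 0, 0.06, 0, 0, 0, 1],
    [0, 0, 0, 0, 0, 0, 1],
  ],
)

```text
t: 15.0
tcp_pos: [0.577, -0.1696, 0.029]
tcp_rot: [3.141, -0.002, 0.0]
wrist_force: [-2.7, 0.5, 6.7]
finger_gap: 0.0001
```

Request:
arm_command(
  steps=[
    [0, 0, 0.06, 0, 0, 0, 1],
    [0, 0, 0, 0, 0, 0, 1],
  ],
)

```text
t: 15.2
tcp_pos: [0.577, -0.1695, 0.0281]
tcp_rot: [3.141, -0.001, 0.0]
wrist_force: [-3.5, 0.3, 10.4]
finger_gap: -0.0
```

Request:
arm_command(
  steps=[
    [0, 0, 0.06, 0, 0, 0, 1],
    [0, 0, 0, 0, 0, 0, 1],
  ],
)

```text
t: 15.4
tcp_pos: [0.577, -0.1697, 0.0268]
tcp_rot: [3.141, -0.002, 0.0]
wrist_force: [-4.0, 1.3, 9.6]
finger_gap: 0.0003
```

Request:
arm_command(
  steps=[
    [0, 0, 0.06, 0, 0, 0, 1],
    [0, 0, 0, 0, 0, 0, 1],
  ],
)

```text
t: 15.6
tcp_pos: [0.577, -0.1699, 0.0255]
tcp_rot: [3.141, -0.002, 0.0]
wrist_force: [-4.7, 1.3, 12.4]
finger_gap: -0.0002
```

Request:
arm_command(
  steps=[
    [0, 0, 0.05, 0, 0, 0, 1],
    [0, 0, 0, 0, 0, 0, 1],
  ],
)

```text
t: 15.8
tcp_pos: [0.577, -0.1699, 0.0254]
tcp_rot: [3.14, -0.002, -0.0]
wrist_force: [-8.0, 1.4, 19.6]
finger_gap: -0.0001
```

```bash
python3 snap.py s16
```

```text
15.85 [ 0.57699907 -0.16988594  0.02539634] [ 3.14025495e+00 -1.96005526e-03  1.56203085e-04] [-7.75850994  1.14499653 18.62849604]
[220.85472088 192.16485455]
```

Request:
arm_command(
  steps=[
    [0, 0, 0.03, 0, 0, 0, 1],
    [0, 0, 0, 0, 0, 0, 1],
  ],
)

```text
t: 16.05
tcp_pos: [0.577, -0.1699, 0.0254]
tcp_rot: [3.14, -0.002, 0.0]
wrist_force: [-8.4, 2.2, 23.4]
finger_gap: -0.0001
```

View pics/s16.png

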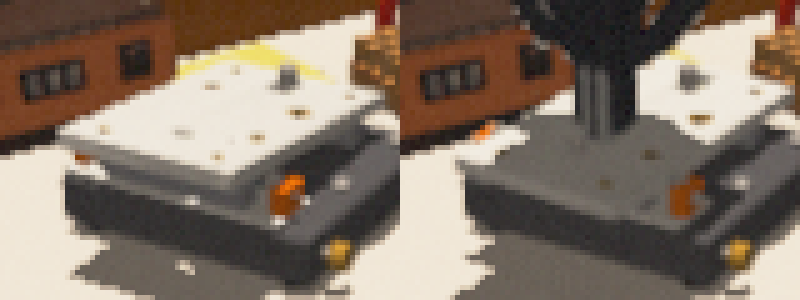

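Solid stop reached. Now I withdraw and check.

Request:
arm_command(
  steps=[
    [0, 0, -0.3, 0, 0, 0, 1],
    [0, 0, -1, 0, 0, 0, 1],
    [0, 0, -1, 0, 0, 0, 1],
    [0, 0, -1, 0, 0, 0, 1],
    [-0.3, 1, 0, 0, 0, 0, 1],
    [-0.3, 1, 0, 0, 0, 0, 1],
    [-0.3, 1, 0, 0, 0, 0, 1],
    [-0.3, 1, 0, 0, 0, 0, 1],
    [-0.3, 1, 0, 0, 0, 0, 1],
    [-0.3, 1, 0, 0, 0, 0, 1],
    [-0.3, 1, 0, 0, 0, 0, 1],
    [-0.3, 1, 0, 0, 0, 0, 1],
  ],
)

```text
t: 17.25
tcp_pos: [0.5162, -0.3703, 0.1036]
tcp_rot: [-3.141, 0.001, 0.0]
wrist_force: [-0.2, -1.4, -0.3]
finger_gap: -0.0002
```

Request:
arm_command(
  steps=[
    [0, 0, 0, 0, 0, 0, 1],
    [0, 0, 0, 0, 0, 0, 1],
  ],
)

```text
t: 17.45
tcp_pos: [0.5162, -0.3696, 0.1035]
tcp_rot: [-3.141, 0.004, 0.001]
wrist_force: [0.2, 0.4, -0.0]
finger_gap: 0.0001
```

```bash
python3 snap.py s17
python3 - <<'E'
from h import *
import cv2
im=bot.camera("top")[:,:,::-1];cv2.imwrite("pics/t17.png",cv2.resize(im[145:227,172:262],None,fx=7,fy=7,interpolation=cv2.INTER_CUBIC));cv2.imwrite("pics/t17f.png",im)
im=cv2.imread("pics/s17_f.png");cv2.imwrite("pics/s17z.png",cv2.resize(im[160:222,185:275],None,fx=8,fy=8,interpolation=cv2.INTER_CUBIC))
E
```

```text
17.5 [ 0.5169423  -0.36832578  0.10359762] [-3.14041523e+00  7.53493036e-04 -1.96075530e-05] [ 0.00850446  0.11261929 -0.81913132]
[288.71341147 191.06380386]
```

View pics/s17z.png

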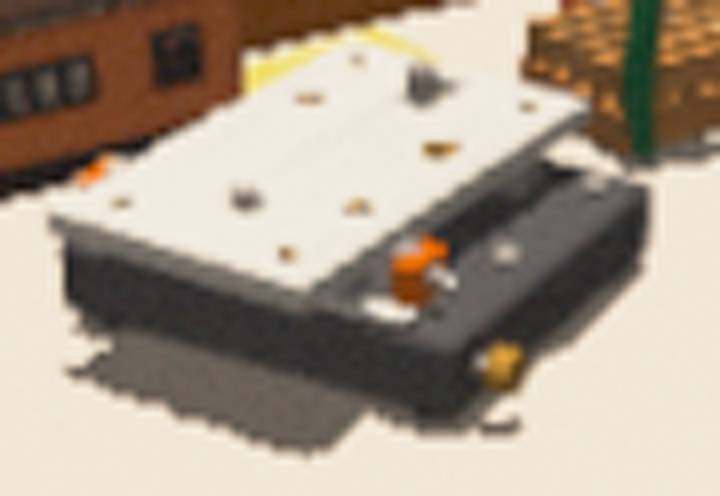

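View pics/t17.png

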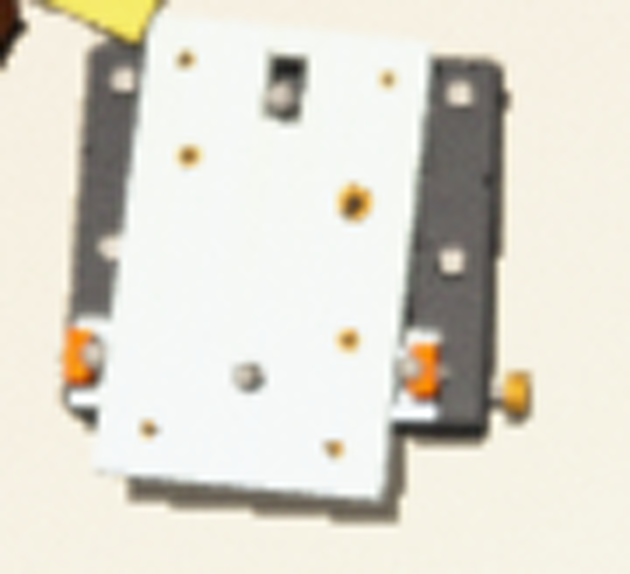

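View pics/t17f.png

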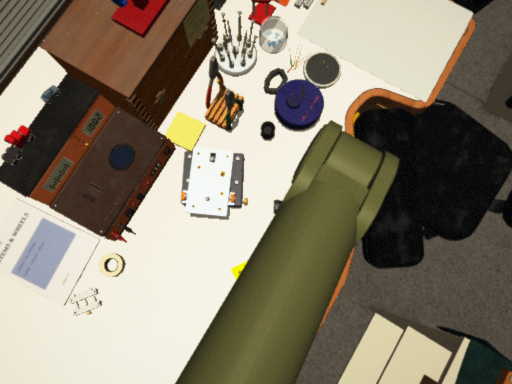

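Run:
```python
from h import *
for n,t,s in(('frontL',(95,470),(52,215)),('frontR',(385,497),(305,290)),('rearR',(430,48),(590,108)),('screwFR',(334,449),(288,253)),('screwFL',(148,429),(122,202)),('screwRL',(186,60),(357,60)),('screwRR',(388,79),(528,106)),('big',(354,203),(438,149)),('mid',(348,340),(357,207)),('L',(189,156),(310,98))): print(n,tri(crop(*t),scrop(*s)).round(4))
```

```text
frontL [ 0.5238 -0.1214  0.0523]
frontR [ 0.5169 -0.213   0.054 ]
rearR [ 0.6656 -0.2232  0.0521]
screwFR [ 0.5321 -0.197   0.0546]
screwFL [ 0.5368 -0.1375  0.0547]
screwRL [ 0.6583 -0.1437  0.0548]
screwRR [ 0.6535 -0.2091  0.0547]
big [ 0.6121 -0.2001  0.0548]
mid [ 0.567  -0.1994  0.0547]
L [ 0.6262 -0.1461  0.0546]
```

```bash
python3 -c "
from cell import bot
print(bot.sign_off(), bot.state()['t'])"
```

```text
the job is handed in; nothing more can be done
the job is handed in; nothing more can be done
```

The aluminium backplate now lies flush on both seat rails with its hole over the short pin, and I handed the job in at about 17.5 s.

**What I did:**
1. I pushed the plate rearwards with the shut fingers until the slot stopped it, at about 5 N.
2. I swung it left from its right side, going by where the two orange posts showed the cross slide to be. The hole dropped over the short pin with no more than about 1 N of side force.
3. I pressed it down between the rails. It gave at about 10–12 N, then stopped solid, and I held it at about 23 N. The highest force I saw was about 25 N in total.
4. I withdrew the arm clear of everything.

**Last checks:**
- **Flush:** six or seven marks spread over the plate all measured 54.6–54.8 mm high. That is level to within 0.2 mm, and about 1.7 mm above the nominal 53 mm top face, within the 2 mm calibration. Three plate corners measured 52–54 mm.
- **Located:** the pictures show the short pin standing in the hole and the tall pin at the front end of the slot.

**Disagreement:** the fingertips showed 20–28 mm higher than the reported tool point, both in the pictures and when I touched the plate. I therefore worked by contact and pictures rather than by the reported height.

**Not confirmed:** in the last top picture the arm covered the bottle and the die. I never moved low near them and felt no unexpected contact, but I did not see them again before handing in.

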